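Take a corner's angle with a bevel and set a clay-cutting guide to it

TASK

Take the angle of the wooden corner pattern with the bevel: slide its stock along the pattern's fixed arm, pressing gently but firmly until the blade has swung flush against the other arm, and press the locking lever fully down while it lies there. Then carry the bevel to the cutting guide, lay its stock flat on the table along the aluminium fence and push it along the fence towards the pivot, gently, until its locked blade has swung the steel rule round and lies firmly home and flush against it; leave the bevel there and do not disturb the cup, the ring cutter or the small bowl.

Things in the scene. Friction and masses are not known exactly. Their poses are not given: they have to be found in the camera images.
- bevel: The bevel, a loose tool, 0.5 kg: dark wooden stock 110 x 30 x 20 mm with a round brass end carrying the hinged blade. Origin: on the upright hinge axis, at the underside. x runs from the hinge along the stock (wood from 4 to 114 mm); its long sides are y = +-15 mm. In use it lies inside a corner, its side y = -15 on the fence, its x parallel to the fence's x, hinge end towards the corner.
- bevel_grip (a point): Point in the upright grip block on the stock, 44 (x) x 16 (y) mm, from 20 to 55 mm above the underside. This point is 82 mm along x from the hinge, 45 mm up; axes as the bevel's. Grip across y, fingertips no lower than 24 mm so that they clear the fences.
- blade_tip (a point): Point at the free end of the blade's working face, 10 mm above the bevel's underside. x runs along the blade away from the hinge; the face looks to +y, 14 mm from the hinge axis; this point is 108 mm along the blade from the hinge.
- blade: The bevel's blade, a pale wooden bar 116 x 9 x 14 mm, 3 mm above the table. Origin on the hinge axis, x along the blade, working face y = +14 mm from x = -6 to 110 mm. Swinging it or the rule takes a few newtons, fence and table friction as much again; home, press 5 to 15 N more; over 25 N would mar the pattern or guide.
- blade_angle (a joint): Angle from the bevel's x axis to the blade, counter-clockwise from above, rad; 1.57 = square. Starts at 1.98 to 2.15, more open than the pattern. Unlocked it turns with 0.2 N m of friction (about 2 N at the tip) and stays where it is left; the lever's brake adds to that.
- lock (a joint): Steel locking lever on top of the stock: 0 = raised, open; 0.35 = fully down, locked. Its round pad is pressed straight down 15 mm; this takes 4 to 8 N; it stays down by itself.
- lock_pad (a point): Centre of the top of the lever's round pad (16 mm wide), 34 to 36 mm from the hinge axis towards the grip block, whose near face is 60 mm from the axis. It is 45 mm above the table when raised, 30 mm when down.
- pattern: Wooden corner pattern, fixed, 18 mm high (brass pin to 21): a fixed arm 165 x 26 mm and a clamped arm at the wanted angle. Origin: at table height on the axis of the corner's round post (radius 10). x runs along the fixed arm from the corner; its inner face is the plane y = -15 mm, looks to +y, and spans x = -12 to 153 mm, so the hinge of a bevel held against it travels along y = 0.
- corner_tip (a point): Point at the end of the pattern's clamped arm (130 x 26 x 17 mm) on its inner face, 128 mm from the post, 10 mm up. x runs along the arm away from the corner; the face looks to -y, 10 mm from the post's axis. The arm stands 1.38 to 1.82 rad counter-clockwise from the fixed arm and does not move. With the blade flush on it the bevel's hinge is 24 mm / sin(angle) from the post along the fixed arm.
- guide: Cutting guide, fixed parallel to the pattern: aluminium fence 215 x 20 x 14 mm and a round pivot post (radius 10, 23 mm high) for the steel rule. Origin: at table height on the post's axis. x runs along the fence away from the post; the fence's inner face is the plane y = -15 mm, looks to +y, and spans x = -12 to 203 mm. Blade home, the hinge is again 24 mm / sin(angle) from the post.
- rule_tip (a point): Point at the end of the swinging rule (140 x 10 x 14 mm, 2 mm above the table) on its inner face, 138 mm from the post, 10 mm up. x runs along the rule away from the post; the face looks to -y, 10 mm from the post's axis, level with the post, which stops the blade. It starts 0.9 to 1.15 rad counter-clockwise from the fence; 0.06 N m of friction (0.5 N at its end); stays where it is left.
- water_cup: Pale grey cup, 71 mm wide, 73 mm high, a bystander; origin at its underside.
- ring_cutter: Grey ring cutter, 66 mm wide, 26 mm high, a bystander; origin at its underside.
- pinch_pot: Small terracotta bowl, 68 mm wide, 42 mm high, a bystander; origin at its underside.

How it is judged:
On the way, in this order (a step that is already met when the one before it is completed fails the run):
1. bevel in the pattern's corner, lever open, stock along the fixed arm and blade flush on the other arm (both within 0.03 rad), blade pressed on the pattern with more than 3 N for 0.15 s (angle between the x axis of bevel and the x axis of pattern, either way round below 0.03 rad and angle between the x axis of blade_tip and the x axis of corner_tip, either way round below 0.03 rad and y of bevel in the frame of pattern between -0.0025 and 0.0025 m and y of blade_tip in the frame of corner_tip between -0.003 and 0.002 m and x of blade_tip in the frame of corner_tip above -0.06 m and height (world z) of bevel below 0.004 m and value of joint lock below 0.1 rad and contact force between blade and pattern above 3 N), for 0.15 s.
2. lever pressed fully down while the bevel still lies flush in the corner (angle between the x axis of bevel and the x axis of pattern, either way round below 0.03 rad and angle between the x axis of blade_tip and the x axis of corner_tip, either way round below 0.03 rad and y of bevel in the frame of pattern between -0.0025 and 0.0025 m and y of blade_tip in the frame of corner_tip between -0.003 and 0.002 m and x of blade_tip in the frame of corner_tip above -0.06 m and height (world z) of bevel below 0.004 m and value of joint lock above 0.3 rad), for 0.2 s.
3. bevel, locked, in the guide: stock along the fence, blade flush on the rule and pressed home on rule and post with more than 3 N for 0.15 s (angle between the x axis of bevel and the x axis of guide, either way round below 0.03 rad and angle between the x axis of blade_tip and the x axis of rule_tip, either way round below 0.03 rad and y of bevel in the frame of guide between -0.0025 and 0.0025 m and y of blade_tip in the frame of rule_tip between -0.003 and 0.002 m and x of blade_tip in the frame of rule_tip above -0.06 m and height (world z) of bevel below 0.004 m and value of joint lock above 0.3 rad and contact force between blade and guide above 3 N), for 0.15 s.
At the end, for the whole second after the job is handed in: The bevel lies at rest flat on the table in the guide, lever down, stock along the fence (within 2.5 mm and 0.03 rad), blade flush on the rule (within 3 mm and 0.03 rad), and released; the rule stands at the pattern's angle (within 0.04 rad; guide and pattern are fixed parallel to one another) (angle between the x axis of bevel and the x axis of guide, either way round below 0.03 rad and angle between the x axis of blade_tip and the x axis of rule_tip, either way round below 0.03 rad and y of bevel in the frame of guide between -0.0025 and 0.0025 m and y of blade_tip in the frame of rule_tip between -0.003 and 0.002 m and x of blade_tip in the frame of rule_tip above -0.06 m and height (world z) of bevel below 0.004 m and angle between the x axis of rule_tip and the x axis of corner_tip, either way round below 0.04 rad and value of joint lock above 0.3 rad and linear speed of bevel below 0.01 m/s and angle between bevel's own z axis and vertical below 0.05 rad); the robot touches nothing.
It fails at once if bevel pressed on the pattern with more than 25 N (contact force between bevel and pattern above 25 N).
It fails at once if bevel pressed on the guide with more than 25 N (contact force between bevel and guide above 25 N).
It fails at once if the cup, the ring cutter or the small bowl moved more than 20 mm (distance of any of water_cup, ring_cutter, pinch_pot from where it was at the start of the episode above 0.02 m).
It also fails if it takes over 72 s, if anything falls off the work surface, if the arm or the gripper's body presses on something with over 40 N, if the wrist force passes 120 N, or if a joint passes its speed limit or range.

ROBOT

A 6-joint arm with a two-finger parallel gripper is mounted at the origin on a cart in front of the work surface, level with it; the furniture and walls round the work are solid. World frame = base frame: x ahead of the robot, y to its left, z up, the work surface at z = 0. Lengths are in m, angles in rad, forces in N, time in s.
With the tool pointing down it reaches from about 0.25 to 0.8 m from the base axis. Payload 8.5 kg.
Tool frame: the origin (TCP) lies at the very end of the fingers, on their centre line; the grasp point (between the pads) lies 19 mm behind it; z points along the fingers, y is the direction in which the jaws open and shut (so a half turn about z gives the same grasp; the last joint's range is limited). The gripper opens to 85 mm and grips with 20 to 120 N. Pads are 22 mm wide; open, the fingers measure 114 mm over their backs; the gripper's body (76 mm by 85 mm) begins 54 mm behind the grasp point. The pads swing forward as they close: fully open they stand 13 mm farther back than shut.
Start: joints at [1.142, 0.238, -0.013, 1.319, 0, 1.571], TCP at [0.218, 0.477, 0.231] pointing down, gripper open.
Joint ranges: [-2.66, 2.66], [-1.03, 1.9], [-1.14, 1.46], [-1.82, 2.27], [-1.45, 1.34], [-3.14, 3.14]. Speed limits (rad/s): [2.22, 2.22, 2.79, 3.14, 3.14, 3.14].

INTERFACE

Orientations are given as [roll, pitch, yaw] about the fixed x, y, z axes, in that order (R = Rz(yaw) Ry(pitch) Rx(roll)).
In Python, from cell import get_obs, eyes, ctrl gives the robot as it stands.
- The arm moves only by the tool step_arm, never from a script. Its argument "targets" is a list that holds one entry, the list of rows, each a list of 7 numbers: the closure in counts, from 0 (fully open) to 255 (shut), then the shift along the world's x, y, z in m, then the turn, a rotation vector about the world's x, y, z in rad. A call has 1 to 12 rows; each row is the pose to reach, as a shift and turn from the pose measured when the call began; what a row does not reach only later rows make up. A row lasts 1/10 s, in which the tool goes at most 50 mm and 8.59 degrees, less where a joint would pass 70% of its speed; a pose out of reach is approached as far as the arm can. A call with a gripper value outside its range is refused whole. The fingers move at their own pace and stop on an object; "force" is the grip in N (left out, the last holds). Time passes only in rows, so rows that repeat a pose let the fingers close. It gives the time, the measured TCP pose, the force and the opening at its end, in the units of the state.
- get_obs(): the state, without advancing time (a new reading comes with each control period).
- eyes.grab_frame(name): name is "side" or "top"; returns a dict with "color" (384x512x3 uint8, blue, green, red), "depth" (384x512 float32, m along the optical axis (not along the pixel's ray), 0 where there is no reading), "vertical_fov" (degrees; the focal length in pixels is half the picture's height over the tangent of half this angle, whatever the lens; pixels are square), "cx", "cy" (the principal point, pixels), "R" (3x3) and "t" (3): a world point X has camera coordinates R X + t. Camera axes: x right, y down, z forward; pixel columns grow to the right and rows downward; lengths in m; the calibration is good to about 2 mm. A picture is of the moment at which its call begins.
- ctrl.finish_job(): hands the job in, once; it reports no verdict.
The state is a dict: "clock": time; "joint_pos": joint angles; "qd": joint speeds; "joint_efforts": joint torques, N m; "eef_pos": TCP position; "orientation": TCP orientation; "wrist_force": force on the tool from outside, world axes, zero at the start; "ft_torque": the same for the moment, N m; "width": finger opening in m.
Only numpy, scipy, OpenCV 4.12 (cv2) and the standard library are available. Lean on these libraries where they do the work, as an engineer would, in place of code of your own. Each camera call takes 0.05 s, during which the arm holds its last target. There are 200 camera calls.

## Working session

There is one attempt and no reset: what is moved stays moved. The work goes in short steps, Python scripts to look and compute and a tool call to move; the robot and the scene stay as the last step left them, time stands still between calls to the robot, and variables do not carry over. Pictures are saved under pics/ and viewed, about 8 in all and at most 12, crops included, and the job is handed in when it is done.

Besides the shell and the picture viewer there is one more tool, called after "Call:" as name(argument=value, ...) on one line, values as JSON. step_arm: Moves the arm, as the interface text tells. Its arguments: {"type":"object","properties":{"targets":{"type":"array","items":{"type":"array","items":{"type":"array","items":{"type":"number"}}}},"force":{"type":"number"}},"required":["targets"]}

```bash
mkdir -p pics
cat > h.py <<'E'
import numpy as np, cv2
from cell import get_obs, eyes, ctrl
def grab(n):
    f=eyes.grab_frame(n); f['f']=192/np.tan(np.radians(f['vertical_fov'])/2); f['R']=np.array(f['R']);f['t']=np.array(f['t']); return f
def cloud(f):
    v,u=np.mgrid[:384,:512]; d=f['depth']
    P=np.stack([(u-f['cx'])/f['f']*d,(v-f['cy'])/f['f']*d,d],-1)
    return (P-f['t'])@f['R']
def ray(f,u,v,z):
    d=np.array([(u-f['cx'])/f['f'],(v-f['cy'])/f['f'],1])@f['R']; o=-f['R'].T@f['t']
    return o+d*(z-o[2])/d[2]
def proj(f,X):
    c=f['R']@np.array(X)+f['t']; return c[:2]/c[2]*f['f']+[f['cx'],f['cy']]
E
python3 - <<'E'
from h import *
print(get_obs())
for n in('top','side'):
    f=grab(n); print(n,f['f'],f['cx'],f['cy'],-f['R'].T@f['t'],f['R'].round(3).tolist())
    cv2.imwrite(f'pics/{n}0.png',cv2.resize(f['color'],(800,600)) )
    np.savez(f'/tmp/{n}0.npz',**f)
E
```

```text
{'clock': 0.0, 'joint_pos': array([ 1.14199146e+00,  2.38755227e-01, -1.42637475e-02,  1.31920498e+00,
        9.99056976e-06,  1.57080102e+00]), 'qd': array([ 0.00017175,  0.00016873,  0.00241621, -0.00040728, -0.00052679,
        0.00011748]), 'joint_efforts': array([ 6.89773278e-04, -5.38773751e+01,  3.46436548e+01,  1.84847944e-02,
        6.23813185e-05, -4.39988952e-07]), 'eef_pos': array([0.2181076 , 0.47708389, 0.23068734]), 'orientation': array([-3.14016503e+00, -9.98386387e-06,  2.71278308e+00]), 'wrist_force': array([ 0.94688946, -0.02781508, -0.21214106]), 'ft_torque': array([-0.04473112,  0.01492412,  0.0049435 ]), 'width': 0.08503047414105394}
top 366.7032146728978 255.1955145142032 188.4648493822382 [0.42894805 0.0051355  1.30151745] [[0.0, -1.0, -0.023], [-0.994, 0.002, -0.111], [0.111, 0.023, -0.994]]
side 416.1137415369636 258.5937761239059 192.35342605099365 [ 0.31697817 -0.97836965  0.66067613] [[0.967, -0.255, 0.011], [-0.124, -0.506, -0.854], [0.224, 0.824, -0.521]]
```

View pics/top0.png

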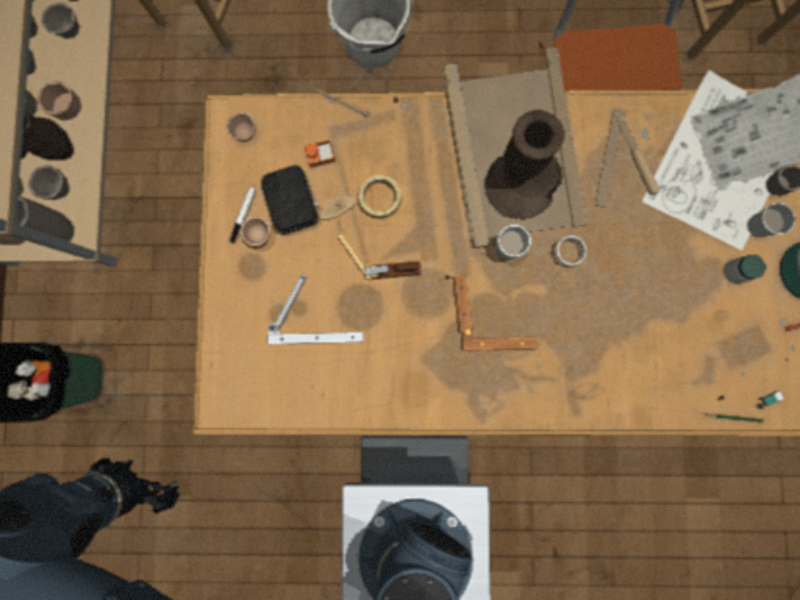

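View pics/side0.png

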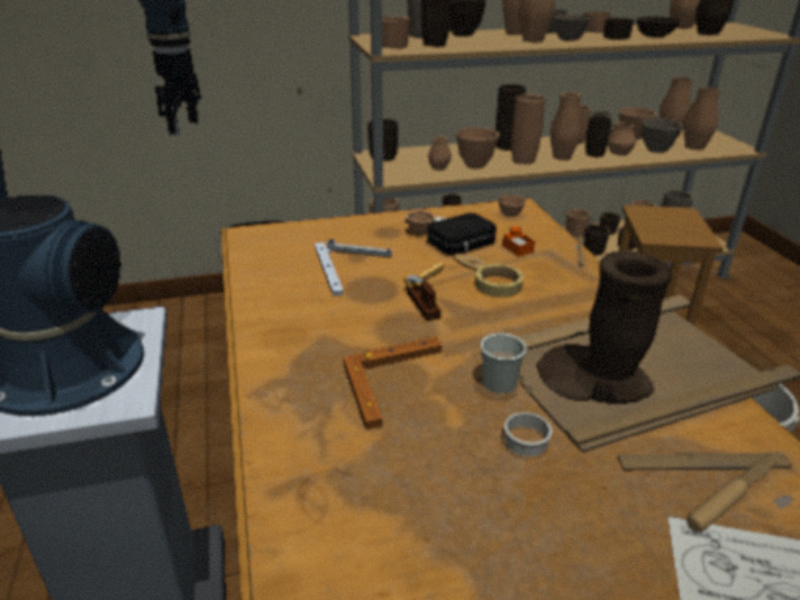

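The top view has the robot at the bottom, with image right = −y. In 800x600 pixels:
- Bevel hinge is at about (368,270), and the stock runs right to (420,267).
- Guide pivot is at (274,330), with the fence running right to (362,338).
- Pattern corner is at (467,338).
- Cup is at (513,241), ring cutter at (570,250), and small bowl at (256,233).

Next I'll measure these.

Run:
```python
from h import *
L=lambda n:dict(np.load(f'/tmp/{n}0.npz'))
t=L('top');s=L('side')
a=cv2.resize(t['color'][145:230,130:352],None,fx=3.6,fy=3.6,interpolation=cv2.INTER_CUBIC)
b=cv2.resize(s['color'][145:285,190:350],None,fx=2,fy=2,interpolation=cv2.INTER_CUBIC)
c=np.zeros((600,800,3),np.uint8); c[:a.shape[0],:a.shape[1]]=a[:, :800]; c[a.shape[0]:a.shape[0]+280,:320]=b[:600-a.shape[0]]
cv2.imwrite('pics/c1.png',c)
for f,n in((t,'top'),(s,'side')):
    hsv=cv2.cvtColor(f['color'],cv2.COLOR_BGR2HSV); P=cloud(f)
    H,S,V=[hsv[...,i].astype(int) for i in range(3)]
    ws=(P[...,0]>.2)&(P[...,0]<.75)&(P[...,1]>-.4)&(P[...,1]<.5)&(P[...,2]>-.02)&(P[...,2]<.1)
    for name,m in (('high>8mm',ws&(P[...,2]>.009)),):
        m=m.astype(np.uint8); k,l,st,ce=cv2.connectedComponentsWithStats(m)
        for i in range(1,k):
            if st[i,4]>25:
                q=l==i; hs=np.median(hsv[q],0)
                print(n,st[i],P[q].mean(0).round(3),'zmax',np.percentile(P[q][:,2],95).round(3),hs)
```

```text
top [174 137  30  13 261] [0.734 0.273 0.041] zmax 0.051 [30. 23. 46.]
top [147 138  26  19 316] [0.72  0.373 0.026] zmax 0.046 [ 14.  86. 142.]
top [299 138  77  28 957] [ 0.713 -0.228  0.029] zmax 0.073 [ 18.  71. 147.]
top [217 150  53  28 380] [0.635 0.065 0.029] zmax 0.057 [ 14.  127.5 108. ]
top [356 151  20  19  90] [ 0.672 -0.355  0.023] zmax 0.031 [ 20.   29.  163.5]
top [172 175  61  45 501] [0.497 0.242 0.016] zmax 0.021 [ 98.  10. 221.]
top [290 175  54  49 660] [ 0.502 -0.152  0.019] zmax 0.023 [ 13. 146. 169.]
side [260 135  30  28 440] [0.724 0.304 0.033] zmax 0.047 [ 16.  103.5  35. ]
side [209 153  42  10 144] [0.55  0.284 0.015] zmax 0.021 [ 80.  23. 101.]
side [202 155  17  33 211] [0.475 0.21  0.014] zmax 0.017 [104.  21. 183.]
side [258 168  26  35 432] [0.634 0.05  0.028] zmax 0.055 [ 14. 172.  61.]
side [ 308  213   70   75 1487] [ 0.706 -0.253  0.034] zmax 0.072 [ 24.  31. 107.]
side [220 216  63  57 961] [ 0.5   -0.161  0.018] zmax 0.021 [ 14. 190. 136.]
side [323 264  30  26 383] [ 0.672 -0.352  0.02 ] zmax 0.028 [27. 18. 91.]
```

View pics/c1.png

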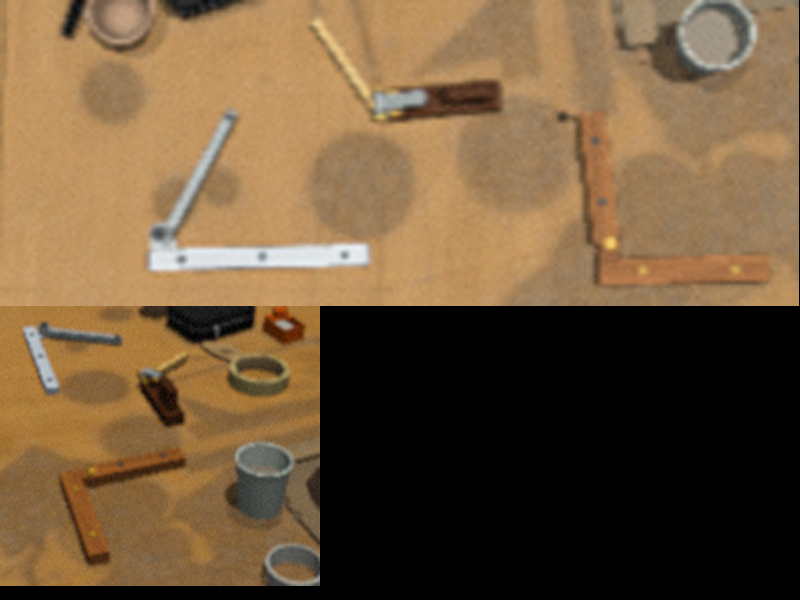

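The crop is the top view at 3.6x (offset 130,145):
- Guide post is at (160,232), fence from (150,258) to (370,255), and rule tip at (232,115).
- Bevel hinge is at (380,102), stock runs to (500,95), and blade tip at (315,22).
- Pattern pin is at (610,243), fixed arm to (770,268), and clamped arm tip at (592,115).

Now I'll fit rectangles from masks, using top-face heights.

```bash
cat > m.py <<'E'
from h import *
def rect(f,m,z):
    c=max(cv2.findContours(m.astype(np.uint8),cv2.RETR_EXTERNAL,cv2.CHAIN_APPROX_NONE)[0],key=cv2.contourArea)[:,0,:]
    W=np.array([ray(f,u,v,z)[:2] for u,v in c])*1000
    (cx,cy),(w,h),a=cv2.minAreaRect(W.astype(np.float32)); b=cv2.boxPoints(((cx,cy),(w,h),a))
    # direction by PCA of filled mask
    v,u=np.nonzero(cv2.drawContours(np.zeros(m.shape,np.uint8),[c.reshape(-1,1,2)],-1,1,-1))
    Q=np.array([ray(f,x,y,z)[:2] for x,y in zip(u,v)])*1000; mu=Q.mean(0); d=np.linalg.svd(Q-mu,full_matrices=False)[2][0]
    e=(Q-mu)@d; n=(Q-mu)@[-d[1],d[0]]
    return dict(n=len(Q),mean=mu.round(1),ang=round(float(np.arctan2(d[1],d[0])%np.pi),4),len=round(float(np.ptp(e)),1),ends=[(mu+d*e.min()).round(1),(mu+d*e.max()).round(1)],w=round(float(np.sqrt(12)*n.std()),1))
def masks(f):
    hsv=cv2.cvtColor(f['color'],cv2.COLOR_BGR2HSV); H,S,V=[hsv[...,i].astype(int) for i in range(3)]
    P=cloud(f); X,Y,Z=P[...,0],P[...,1],P[...,2]
    return H,S,V,X,Y,Z
E
python3 - <<'E'
from m import *
t=dict(np.load('/tmp/top0.npz'));s=dict(np.load('/tmp/side0.npz'))
for n,f in(('top',t),('side',s)):
    H,S,V,X,Y,Z=masks(f)
    g=(X>.42)&(X<.62)&(Y>.1)&(Y<.36)&(Z>-.02)&(Z<.05)
    fence=g&(S<60)&(V>(200 if n=='top' else 150))&(X<.5); rule=g&(S<70)&(X>.487)&~fence&(Z>.004)
    p=(X>.42)&(X<.64)&(Y>-.3)&(Y<-.05)&(Z>.006)&(Z<.04)
    fixed=p&(X<.482); cl=p&(X>.505)
    b=(X>.55)&(X<.72)&(Y>-.02)&(Y<.2)
    stock=b&(V<(130 if n=='top' else 75))&(Z>.008)
    print(n);
    for k,m,z in(('fence',fence,.014),('rule',rule,.016),('fixed',fixed,.018),('clamped',cl,.018),('stock',stock,.02)):
        print(k,m.sum(),rect(f,m,z),'z',np.median(Z[m]).round(4))
H,S,V,X,Y,Z=masks(t)
bl=(X>.63)&(X<.74)&(Y>.07)&(Y<.2)&(V>185)&(S>60)&(H>17)
print('blade',rect(t,bl,.017), np.median(Z[bl]))
grip=(X>.58)&(X<.68)&(Y<.06)&(Y>-.02)&(Z>.045); print('grip',grip.sum(),X[grip].mean(),Y[grip].mean(),Z[grip].mean(),np.percentile(Y[grip],[2,98]))
H,S,V,X,Y,Z=masks(s); grip=(X>.58)&(X<.68)&(Y<.06)&(Y>-.02)&(Z>.045); print('grip side',X[grip].mean(),Y[grip].mean(),Z[grip].mean(),np.percentile(X[grip],[2,98]),np.percentile(Y[grip],[2,98]))
E
```

```text
top
fence 298 {'n': 303, 'mean': array([476. , 223.7]), 'ang': 1.5905, 'len': 208.4, 'ends': [array([473.9, 328.2]), array([478. , 119.9])], 'w': 19.1} z 0.0149
rule 162 {'n': 156, 'mean': array([545.1, 289.8]), 'ang': 2.6362, 'len': 150.1, 'ends': [array([617.5, 249.8]), array([486.2, 322.4])], 'w': 16.0} z 0.0176
fixed 392 {'n': 377, 'mean': array([ 463.2, -186.1]), 'ang': 1.5708, 'len': 166.4, 'ends': [array([ 463.2, -103.9]), array([ 463.2, -270.2])], 'w': 28.1} z 0.0185
clamped 294 {'n': 252, 'mean': array([ 560.6, -107.7]), 'ang': 0.1068, 'len': 116.4, 'ends': [array([ 620.7, -101.3]), array([ 505. , -113.7])], 'w': 27.6} z 0.0187
stock 219 {'n': 214, 'mean': array([628.9,  31.6]), 'ang': 1.7414, 'len': 106.4, 'ends': [array([636.4, -11.8]), array([618.3,  93.1])], 'w': 30.7} z 0.0226
side
fence 194 {'n': 196, 'mean': array([476.3, 218.2]), 'ang': 1.5906, 'len': 216.9, 'ends': [array([474. , 333.5]), array([478.3, 116.6])], 'w': 20.4} z 0.0147
rule 182 {'n': 181, 'mean': array([549.5, 277.3]), 'ang': 2.6232, 'len': 149.8, 'ends': [array([484.7, 314.2]), array([614.9, 240. ])], 
[... 178 characters left out ...]
0181
clamped 386 {'n': 389, 'mean': array([ 559.6, -116.2]), 'ang': 0.1292, 'len': 116.7, 'ends': [array([ 617.7, -108.6]), array([ 502. , -123.7])], 'w': 41.3} z 0.0179
stock 279 {'n': 283, 'mean': array([629.5,  33.5]), 'ang': 1.5445, 'len': 140.2, 'ends': [array([631.5, 109.7]), array([627.8, -30.5])], 'w': 40.3} z 0.0215
blade {'n': 66, 'mean': array([672.2, 143.7]), 'ang': 0.612, 'len': 96.5, 'ends': [array([711.1, 170.9]), array([632.1, 115.5])], 'w': 9.4} 0.01823084867355094
grip 62 0.6312369652606911 0.01725452658381628 0.056096595266478214 [-0.00309667  0.03811152]
grip side 0.6303995316763273 0.011587333118722756 0.05295143539049704 [0.62319094 0.63964655] [-0.00619226  0.0360021 ]
```

Call:
step_arm(targets=[[[0, 0.034, -0.038, 0, 0, 0, -0.09], [0, 0.069, -0.077, 0, 0, 0, -0.18], [0, 0.103, -0.115, 0, 0, 0, -0.27], [0, 0.138, -0.154, 0, 0, 0, -0.36], [0, 0.172, -0.192, 0, 0, 0, -0.45], [0, 0.207, -0.23, 0, 0, 0, -0.54], [0, 0.241, -0.269, 0, 0, 0, -0.63], [0, 0.275, -0.307, 0, 0, 0, -0.72], [0, 0.31, -0.346, -0.02, 0, 0, -0.81], [0, 0.344, -0.384, -0.04, 0, 0, -0.9], [0, 0.378, -0.422, -0.06, 0, 0, -0.98], [0, 0.413, -0.461, -0.09, 0, 0, -1.062]]], force=60)

```text
clock: 1.3
eef_pos: [0.6102, 0.039, 0.1573]
orientation: [-3.141, -0.0, 1.647]
wrist_force: [1.2, 0.1, 0.2]
width: 0.0851
```

Run:
```python
from m import *
o=get_obs(); print(o['eef_pos'],o['orientation'],o['joint_pos'])
t=dict(np.load('/tmp/top0.npz'));s=dict(np.load('/tmp/side0.npz'))
# pattern & fence angles from raw rect by colour and edges at top plane: fit lines to top-mask row centroids
for n,f in(('top',t),('side',s)):
    H,S,V,X,Y,Z=masks(f)
    P=np.stack([X,Y,Z],-1)
    for k,m in(('fixed',(X>.43)&(X<.49)&(Y>-.28)&(Y<-.13)&(Z>.013)&(Z<.03)),('fence',(X>.45)&(X<.5)&(Y>.125)&(Y<.29)&(Z>.009)&(Z<.03)),('clamped',(X>.51)&(X<.61)&(Y>-.16)&(Y<-.07)&(Z>.013)&(Z<.03))):
        ax=0 if k=='clamped' else 1
        q=P[m]*1000; a=np.polyfit(q[:,ax],q[:,1-ax],1); print(n,k,m.sum(),a.round(4),q.mean(0).round(1), np.percentile(q[:,1-ax]-np.polyval(a,q[:,ax]),[3,97]).round(1))
for nm,u,v,z in(('pin',130+610/3.6,145+243/3.6,.021),('post',130+160/3.6,145+232/3.6,.023),('hinge',130+380/3.6,145+102/3.6,.02)): print(nm,ray(t,u,v,z).round(4))
```

```text
[0.61025    0.03902302 0.1572546 ] [-3.14110612e+00 -5.16495536e-05  1.64700534e+00] [6.38361117e-02 4.17159694e-01 5.87800298e-02 1.21290380e+00
 4.56259314e-05 1.55842341e+00]
top fixed 307 [-2.800000e-02  4.572147e+02] [ 462.8 -200.4   18.9] [-12.1  12.3]
top fence 265 [-2.820000e-02  4.813701e+02] [475.5 207.2  15.1] [-9.3  9.3]
top clamped 211 [ 1.036000e-01 -1.660317e+02] [ 560.7 -108.    19.1] [-12.4  12.5]
side fixed 431 [-2.400000e-02  4.574026e+02] [ 462.4 -207.4   18.3] [-12.   12.5]
side fence 157 [-2.31000e-02  4.79551e+02] [474.9 203.1  14.5] [-9.4  9.9]
side clamped 264 [ 1.099000e-01 -1.730858e+02] [ 559.1 -111.7   18.3] [-11.6  14.9]
pin [ 0.487  -0.1192  0.021 ]
post [0.4979 0.3179 0.023 ]
hinge [0.6256 0.1044 0.02  ]
```

Call:
step_arm(targets=[[[0, 0.01, -0.012, -0.01, 0, 0, 0], [0, 0.021, -0.023, -0.04, 0, 0, 0], [0, 0.021, -0.023, -0.08, 0, 0, 0], [0, 0.021, -0.023, -0.11, 0, 0, 0], [0, 0.021, -0.023, -0.127, 0, 0, 0], [0, 0.021, -0.023, -0.127, 0, 0, 0], [255, 0.021, -0.023, -0.127, 0, 0, 0], [255, 0.021, -0.023, -0.127, 0, 0, 0], [255, 0.021, -0.023, -0.127, 0, 0, 0], [255, 0.021, -0.023, -0.127, 0, 0, 0], [255, 0.021, -0.023, -0.127, 0, 0, 0], [255, 0.021, -0.023, -0.127, 0, 0, 0]]], force=60)

```text
clock: 2.5
eef_pos: [0.6318, 0.0161, 0.0311]
orientation: [3.141, -0.0, 1.647]
wrist_force: [1.0, 0.4, 6.7]
width: 0.0147
```

Call:
step_arm(targets=[[[255, 0, 0, 0.02, 0, 0, 0], [255, 0, 0, 0.045, 0, 0, 0], [255, -0.04, -0.02, 0.045, 0, 0, 0], [255, -0.08, -0.04, 0.045, 0, 0, -0.02], [255, -0.11, -0.07, 0.045, 0, 0, -0.05], [255, -0.13, -0.11, 0.045, 0, 0, -0.05], [255, -0.13, -0.15, 0.045, 0, 0, -0.05], [255, -0.13, -0.2, 0.045, 0, 0, -0.05], [255, -0.13, -0.25, 0.045, 0, 0, -0.05], [255, -0.13, -0.29, 0.045, 0, 0, -0.05], [255, -0.13, -0.313, 0.045, 0, 0, -0.05], [255, -0.13, -0.313, 0.045, 0, 0, -0.05]]])

```text
clock: 3.7
eef_pos: [0.5011, -0.3, 0.0751]
orientation: [3.142, 0.001, 1.594]
wrist_force: [0.2, 0.2, -5.5]
width: 0.0147
```

Run:
```python
from m import *
o=get_obs(); print(o['eef_pos'],o['orientation'],o['wrist_force'],o['ft_torque'],o['width'])
t=grab('top');s=grab('side');np.savez('/tmp/top1.npz',**t);np.savez('/tmp/side1.npz',**s)
a=cv2.resize(t['color'][140:230,270:400],None,fx=5,fy=5,interpolation=cv2.INTER_CUBIC)
b=cv2.resize(s['color'][190:330,190:340],None,fx=1,fy=1)
c=np.zeros((600,800,3),np.uint8); c[:450,:650]=a; c[455:595,:150]=b
b=cv2.resize(s['color'],(0,0),fx=.5,fy=.5); cv2.imwrite('pics/c2.png',np.vstack([a,cv2.resize(s['color'][190:330,170:400],(246,150))@np.eye(3) if 0 else np.zeros((0,650,3),np.uint8)]))
cv2.imwrite('pics/c3.png',cv2.resize(s['color'][170:330,180:400],(0,0),fx=3.6,fy=3.6,interpolation=cv2.INTER_CUBIC))
```

```text
[ 0.50112006 -0.30003859  0.07514499] [3.14158281e+00 5.99421766e-04 1.59351071e+00] [ 0.2429838   0.18967864 -5.45914765] [-0.17315836 -0.03807298  0.01491598] 0.014709367582944919
```

View pics/c3.png

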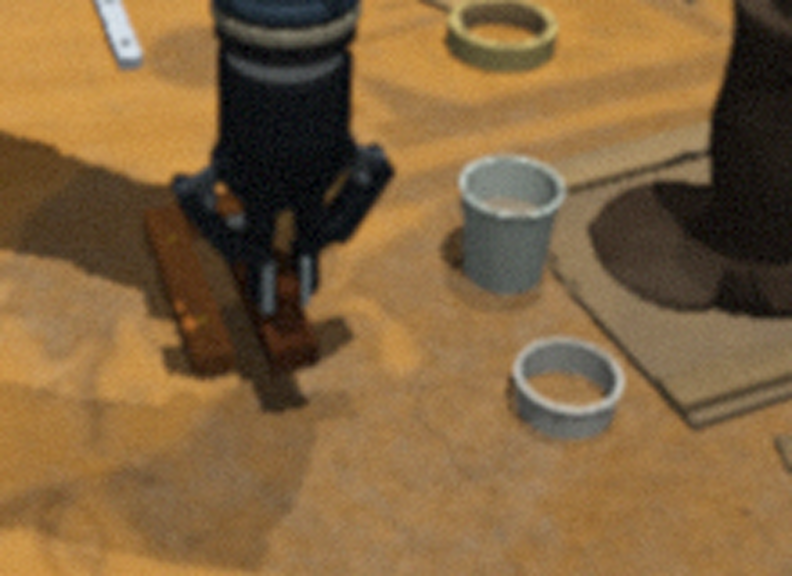

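View pics/c2.png

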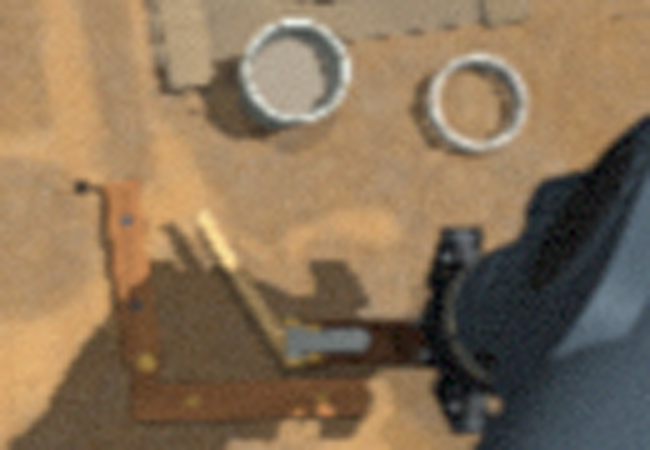

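The side view shows the bevel held level beside the fixed arm and clear of the cup and ring. In the top view the hinge is at (295,345) and the blade opens left towards the clamped arm. Next I'll lower it and approach the fixed arm.

Call:
step_arm(targets=[[[255, 0, 0, -0.02, 0, 0, 0], [255, 0, 0, -0.036, 0, 0, 0], [255, 0, 0, -0.042, 0, 0, 0], [255, 0, 0, -0.044, 0, 0, 0], [255, 0, 0, -0.044, 0, 0, 0]]])

```text
clock: 4.3
eef_pos: [0.5008, -0.2959, 0.0315]
orientation: [-3.14, -0.002, 1.597]
wrist_force: [-0.9, -0.7, -5.7]
width: 0.0152
```

Call:
step_arm(targets=[[[255, -0.003, 0, 0, 0, 0, 0], [255, -0.005, 0, 0, 0, 0, 0], [255, -0.006, 0, 0, 0, 0, 0], [255, -0.006, 0, 0, 0, 0, 0]]])

```text
clock: 4.7
eef_pos: [0.4946, -0.2959, 0.0317]
orientation: [-3.141, -0.002, 1.597]
wrist_force: [0.2, 0.1, -5.7]
width: 0.0152
```

Call:
step_arm(targets=[[[255, 0, 0, -0.001, 0, 0, 0], [255, 0, 0, -0.0015, 0, 0, 0], [255, 0, 0, -0.0015, 0, 0, 0]]])

```text
clock: 5.0
eef_pos: [0.4948, -0.2962, 0.0311]
orientation: [-3.141, -0.001, 1.597]
wrist_force: [-3.2, 0.8, 5.1]
width: 0.0147
```

Call:
step_arm(targets=[[[255, -0.001, 0, 0, 0, 0, 0], [255, -0.002, 0, 0, 0, 0, 0], [255, -0.002, 0, 0, 0, 0, 0]]])

```text
clock: 5.3
eef_pos: [0.4932, -0.2964, 0.0313]
orientation: [3.141, -0.001, 1.596]
wrist_force: [0.6, -0.5, -1.3]
width: 0.0148
```

Call:
step_arm(targets=[[[255, -0.0007, 0, 0, 0, 0, 0], [255, -0.001, 0, 0, 0, 0, 0], [255, -0.001, 0, 0, 0, 0, 0]]])

```text
clock: 5.6
eef_pos: [0.4927, -0.2965, 0.0314]
orientation: [3.14, -0.001, 1.596]
wrist_force: [3.3, -0.0, -3.1]
width: 0.0153
```

Call:
step_arm(targets=[[[255, -0.0005, 0, 0, 0, 0, 0], [255, -0.001, 0, 0, 0, 0, 0], [255, -0.001, 0, 0, 0, 0, 0]]])

```text
clock: 5.9
eef_pos: [0.4926, -0.2965, 0.0314]
orientation: [3.138, -0.001, 1.597]
wrist_force: [5.5, 0.9, -7.1]
width: 0.0146
```

Call:
step_arm(targets=[[[255, -0.0006, 0.003, -0.0005, 0, 0, 0], [255, -0.0008, 0.007, -0.0007, 0, 0, 0], [255, -0.0009, 0.011, -0.0007, 0, 0, 0], [255, -0.001, 0.015, -0.0007, 0, 0, 0], [255, -0.0011, 0.019, -0.0007, 0, 0, 0], [255, -0.0012, 0.023, -0.0007, 0, 0, 0], [255, -0.0012, 0.025, -0.0007, 0, 0, 0]]])

```text
clock: 6.6
eef_pos: [0.4921, -0.2727, 0.0315]
orientation: [3.137, 0.002, 1.596]
wrist_force: [3.1, -5.3, -0.8]
width: 0.0147
```

Call:
step_arm(targets=[[[255, -0.0007, 0.003, -0.0003, 0, 0, 0], [255, -0.0009, 0.007, -0.0003, 0, 0, 0], [255, -0.001, 0.011, -0.0003, 0, 0, 0], [255, -0.0011, 0.015, -0.0003, 0, 0, 0], [255, -0.0012, 0.019, -0.0003, 0, 0, 0], [255, -0.0013, 0.023, -0.0003, 0, 0, 0], [255, -0.0013, 0.023, -0.0003, 0, 0, 0]]])

```text
clock: 7.3
eef_pos: [0.4916, -0.2509, 0.032]
orientation: [3.135, 0.005, 1.596]
wrist_force: [3.4, -3.5, -0.9]
width: 0.0149
```

Run:
```python
from m import *
o=get_obs(); print(o['eef_pos'],o['orientation'],o['wrist_force'],o['ft_torque'],o['width'])
t=grab('top')
a=cv2.resize(t['color'][150:230,280:380],None,fx=7,fy=7,interpolation=cv2.INTER_CUBIC)
cv2.imwrite('pics/c4.png',a)
```

```text
[ 0.49162035 -0.25091084  0.0319806 ] [3.13537365 0.00505089 1.59584807] [ 3.40872264 -3.48942056 -0.89961546] [-0.7816057  -0.56879047 -0.17927475] 0.014850908276082203
```

View pics/c4.png

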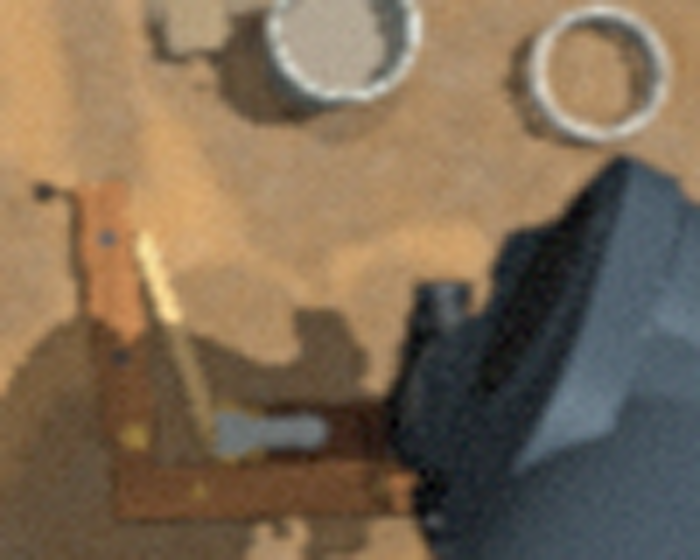

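The view shows the blade touching the clamped arm near its tip, at (145,235), and swinging closed. The stock is along the fixed arm and the ring and cup are clear.

Call:
step_arm(targets=[[[255, -0.0007, 0.003, -0.0006, 0.002, 0.002, 0], [255, -0.0009, 0.007, -0.0008, 0.004, 0.004, 0], [255, -0.001, 0.011, -0.0008, 0.005, 0.005, 0], [255, -0.0011, 0.015, -0.0008, 0.005, 0.006, 0], [255, -0.0012, 0.018, -0.0008, 0.005, 0.006, 0], [255, -0.0013, 0.021, -0.0008, 0.005, 0.006, 0], [255, -0.0013, 0.021, -0.0008, 0.005, 0.006, 0]]])

```text
clock: 8.05
eef_pos: [0.4912, -0.2311, 0.0318]
orientation: [3.14, 0.002, 1.596]
wrist_force: [3.9, -3.9, -1.8]
width: 0.0151
```

Call:
step_arm(targets=[[[255, -0.0008, 0.0015, -0.0005, 0, 0, 0], [255, -0.0009, 0.003, -0.0005, 0, 0, 0], [255, -0.0009, 0.0045, -0.0005, 0, 0, 0], [255, -0.0009, 0.005, -0.0005, 0, 0, 0]]])

```text
clock: 8.45
eef_pos: [0.4911, -0.2277, 0.032]
orientation: [3.138, 0.006, 1.595]
wrist_force: [2.5, -6.0, -0.6]
width: 0.0149
```

Call:
step_arm(targets=[[[255, -0.0008, 0.001, -0.0005, 0, 0, 0], [255, -0.0009, 0.002, -0.0005, 0, 0, 0], [255, -0.0009, 0.0025, -0.0005, 0, 0, 0]]])

```text
clock: 8.75
eef_pos: [0.491, -0.2268, 0.0322]
orientation: [3.137, 0.009, 1.594]
wrist_force: [3.2, -7.5, 0.2]
width: 0.0148
```

Call:
step_arm(targets=[[[255, -0.0008, 0.001, -0.0005, 0.004, 0.002, 0], [255, -0.0008, 0.002, -0.0007, 0.007, 0.003, 0], [255, -0.0008, 0.003, -0.0007, 0.007, 0.003, 0], [255, -0.0008, 0.003, -0.0007, 0.007, 0.003, 0]]])

```text
clock: 9.15
eef_pos: [0.4911, -0.2261, 0.0322]
orientation: [3.138, 0.007, 1.593]
wrist_force: [2.1, -9.8, -1.1]
width: 0.0147
```

Run:
```python
from m import *
o=get_obs(); print(o['eef_pos'],o['orientation'],o['wrist_force'],o['ft_torque'],o['width'])
t=grab('top');s=grab('side')
a=cv2.resize(t['color'][160:230,290:350],None,fx=6,fy=6,interpolation=cv2.INTER_CUBIC)
b=cv2.resize(s['color'][205:275,210:280],None,fx=6,fy=6,interpolation=cv2.INTER_CUBIC)
cv2.imwrite('pics/c5.png',np.hstack([a,b]))
H,S,V,X,Y,Z=masks(t)
bl=(X>.53)&(X<.62)&(Y>-.2)&(Y<-.09)&(V>170)&(S>50)&(H>17)
try: print('blade',rect(t,bl,.017))
except Exception as e: print(e)
```

```text
[ 0.49107422 -0.2260831   0.03218162] [3.13816382 0.00696641 1.5930846 ] [ 2.11140322 -9.76587503 -1.11616611] [-2.08725443 -0.5966392  -0.04408257] 0.014710778371404583
blade {'n': 40, 'mean': array([ 572.5, -124.8]), 'ang': 0.0969, 'len': 53.8, 'ends': [array([ 598.3, -122.3]), array([ 544.8, -127.5])], 'w': 9.3}
```

View pics/c5.png

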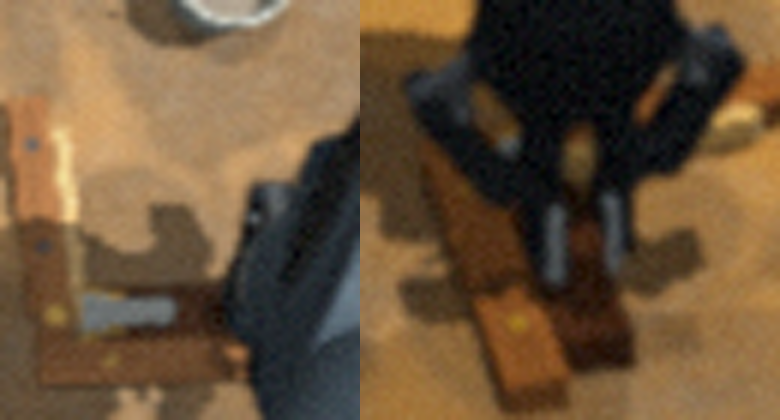

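In the top crop the blade lies flush along the clamped arm with no visible gap (mask angle 0.097 against the arm's 0.104–0.11 rad). I'll press a little firmer and hold.

Call:
step_arm(targets=[[[255, -0.0008, 0.002, -0.0005, 0.004, 0.002, 0], [255, -0.0008, 0.004, -0.0007, 0.006, 0.003, 0.002], [255, -0.0008, 0.0045, -0.0007, 0.006, 0.003, 0.002], [255, -0.0008, 0.0045, -0.0007, 0.006, 0.003, 0.002], [255, -0.0008, 0.0045, -0.0007, 0.006, 0.003, 0.002]]])

```text
clock: 9.75
eef_pos: [0.4911, -0.2258, 0.0326]
orientation: [3.14, 0.009, 1.593]
wrist_force: [0.3, -18.8, -0.8]
width: 0.0147
```

Call:
step_arm(targets=[[[255, -0.0003, 0.001, 0, 0, 0, 0], [255, -0.0003, 0.0, 0, 0, 0, 0], [200, -0.0003, 0.0, 0, 0, 0, 0], [100, -0.0003, 0.0, 0, 0, 0, 0], [0, 0, 0, 0.0, 0, 0, 0], [0, 0, 0, 0.02, 0, 0, 0], [0, 0, 0, 0.05, 0, 0, 0], [255, 0, 0.02, 0.07, 0, 0, 0], [255, 0, 0.04, 0.07, 0, 0, 0], [255, 0, 0.047, 0.07, 0, 0, 0], [255, 0, 0.047, 0.07, 0, 0, 0], [255, 0, 0.047, 0.07, 0, 0, 0]]])

```text
clock: 10.95
eef_pos: [0.4909, -0.1789, 0.1021]
orientation: [3.141, 0.009, 1.593]
wrist_force: [-0.7, 0.2, 0.9]
width: 0.0051
```

```bash
cat > k.py <<'E'
from m import *
o=get_obs(); print(o['eef_pos'],o['orientation'],o['wrist_force'],o['width'])
t=grab('top');s=grab('side');np.savez('/tmp/top2.npz',**t);np.savez('/tmp/side2.npz',**s)
for n,f in(('top',t),('side',s)):
    H,S,V,X,Y,Z=masks(f); P=np.stack([X,Y,Z],-1)
    m=(X>.47)&(X<.52)&(Y>-.27)&(Y<-.18)&(Z>.044)&(Z<.062)
    print(n,'grip',m.sum(),P[m].mean(0).round(4),np.percentile(Y[m],[3,97]) if m.sum() else '')
    m=(X>.47)&(X<.515)&(Y>-.20)&(Y<-.125)&(Z>.026)&(Z<.058)&(S<90)
    if m.sum(): print(n,'lever',m.sum(),P[m].mean(0).round(4),np.percentile(Y[m],[3,97]).round(4))
    bl=(X>.53)&(X<.62)&(Y>-.2)&(Y<-.09)&(V>170)&(S>50)&(H>17)
    try: print('blade',rect(f,bl,.017))
    except Exception as e: print(e)
E
python3 k.py
```

```text
[ 0.49089155 -0.17893292  0.10214105] [3.1405364  0.00921718 1.59322565] [-0.6884628   0.23819025  0.89019289] 0.0050872550005424105
top grip 0 [nan nan nan] 
top lever 49 [ 0.4895 -0.1491  0.0352] [-0.1668 -0.1339]
blade {'n': 32, 'mean': array([ 574.7, -124.8]), 'ang': 0.0712, 'len': 46.4, 'ends': [array([ 598. , -123.2]), array([ 551.8, -126.5])], 'w': 9.7}
side grip 116 [ 0.4904 -0.2281  0.0526] [-0.24696394 -0.18262857]
side lever 53 [ 0.4892 -0.1589  0.0377] [-0.1829 -0.1344]
blade {'n': 35, 'mean': array([ 573.6, -124.7]), 'ang': 0.0722, 'len': 45.6, 'ends': [array([ 596.8, -123. ]), array([ 551.3, -126.3])], 'w': 8.7}k.py:7: RuntimeWarning: Mean of empty slice.
  print(n,'grip',m.sum(),P[m].mean(0).round(4),np.percentile(Y[m],[3,97]) if m.sum() else '')
  ret = um.true_divide(
```

Call:
step_arm(targets=[[[255, -0.0005, 0.002, -0.02, 0.005, 0, 0], [255, -0.0005, 0.002, -0.045, 0.009, 0, 0], [255, -0.0005, 0.002, -0.054, 0.009, 0, 0], [255, -0.0005, 0.002, -0.058, 0.009, 0, 0], [255, -0.0005, 0.002, -0.062, 0.009, 0, 0], [255, -0.0005, 0.002, -0.064, 0.009, 0, 0]]])

```text
clock: 11.65
eef_pos: [0.4908, -0.1781, 0.0388]
orientation: [3.14, 0.002, 1.592]
wrist_force: [-1.7, -2.4, 4.2]
width: 0.0002
```

Call:
step_arm(targets=[[[255, 0, 0, -0.003, 0, 0, 0], [255, 0, 0, -0.006, 0, 0, 0], [255, 0, 0, -0.008, 0, 0, 0], [255, 0, 0, -0.009, 0, 0, 0], [255, 0, 0, -0.0095, 0, 0, 0]]])

```text
clock: 12.15
eef_pos: [0.4913, -0.1787, 0.0297]
orientation: [3.139, 0.003, 1.592]
wrist_force: [-2.0, -4.6, 8.7]
width: -0.0
```

Call:
step_arm(targets=[[[255, 0, 0, -0.001, 0, 0, 0], [255, 0, 0, -0.002, 0, 0, 0], [255, 0, 0, -0.002, 0, 0, 0]]])

```text
clock: 12.45
eef_pos: [0.4915, -0.1787, 0.029]
orientation: [3.138, 0.003, 1.592]
wrist_force: [-5.5, -0.7, 18.8]
width: -0.0002
```

Call:
step_arm(targets=[[[255, 0, 0, 0.0, 0, 0, 0], [255, 0, 0, 0.02, 0, 0, 0], [255, 0, 0, 0.05, 0, 0, 0], [0, 0, -0.01, 0.09, 0, 0, 0], [0, 0, -0.047, 0.09, 0, 0, 0], [0, 0, -0.08, 0.1, 0, 0, 0], [0, 0, -0.12, 0.11, 0, 0, 0], [0, 0, -0.16, 0.11, 0, 0, 0], [0, 0, -0.16, 0.11, 0, 0, 0]]])

```text
clock: 13.35
eef_pos: [0.492, -0.3427, 0.1387]
orientation: [3.136, 0.004, 1.589]
wrist_force: [0.3, -0.2, -0.4]
width: 0.0848
```

```bash
python3 k.py 2>/dev/null
python3 - <<'E'
from m import *
t=dict(np.load('/tmp/top2.npz'));s=dict(np.load('/tmp/side2.npz'))
a=cv2.resize(t['color'][160:230,290:360],None,fx=5.5,fy=5.5,interpolation=cv2.INTER_CUBIC)
b=cv2.resize(s['color'][205:275,210:280],None,fx=5.5,fy=5.5,interpolation=cv2.INTER_CUBIC)
cv2.imwrite('pics/c6.png',np.hstack([a,b]))
E
```

```text
[ 0.49198247 -0.34266391  0.1386905 ] [3.13604684 0.00414325 1.58856038] [ 0.28865905 -0.23235205 -0.40742809] 0.08483073253186384
top grip 67 [ 0.4905 -0.2233  0.0541] [-0.24592698 -0.20315092]
top lever 66 [ 0.4902 -0.1571  0.0304] [-0.1824 -0.1334]
blade {'n': 51, 'mean': array([ 563.7, -125.5]), 'ang': 0.0958, 'len': 67.7, 'ends': [array([ 597.9, -122.2]), array([ 530.5, -128.7])], 'w': 9.8}
side grip 109 [ 0.4903 -0.2305  0.0531] [-0.24756406 -0.2053655 ]
side lever 27 [ 0.4935 -0.1591  0.0299] [-0.1842 -0.1348]
blade {'n': 61, 'mean': array([ 564.4, -125.3]), 'ang': 0.0839, 'len': 67.5, 'ends': [array([ 598.4, -122.4]), array([ 531.1, -128.1])], 'w': 10.7}
```

View pics/c6.png

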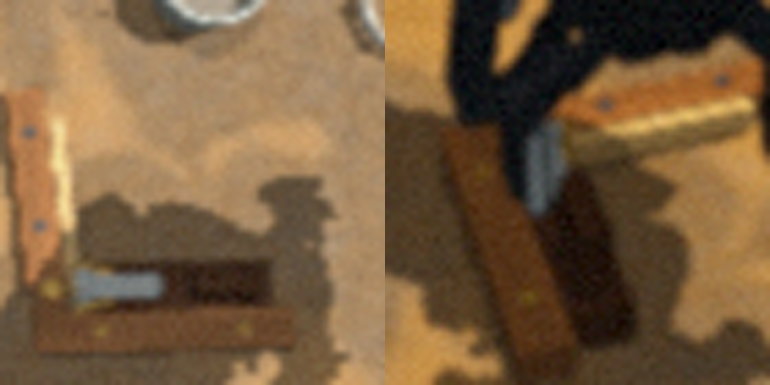

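The picture shows the blade flush on the clamped arm, the stock along the fixed arm, and the lever flat at z≈30 mm. Now I'll regrip.

Call:
step_arm(targets=[[[0, 0, 0.04, 0, 0.002, 0.003, 0.003], [0, 0, 0.08, 0, 0.004, 0.005, 0.006], [0, -0.0012, 0.11, 0, 0.004, 0.0055, 0.006], [0, -0.0012, 0.117, -0.02, 0.004, 0.0055, 0.006], [0, -0.0012, 0.117, -0.06, 0.004, 0.0055, 0.006], [0, -0.0012, 0.117, -0.095, 0.004, 0.0055, 0.006], [0, -0.0012, 0.117, -0.107, 0.004, 0.0055, 0.006], [0, -0.0012, 0.117, -0.107, 0.004, 0.0055, 0.006]]])

```text
clock: 14.25
eef_pos: [0.4889, -0.2204, 0.03]
orientation: [-3.137, -0.004, 1.597]
wrist_force: [0.2, -0.7, -1.0]
width: 0.0855
```

Call:
step_arm(targets=[[[255, 0, 0, 0, 0, 0, 0], [255, 0, 0, 0, 0, 0, 0], [255, 0, 0, 0, 0, 0, 0], [255, 0, 0, 0, 0, 0, 0], [255, 0, 0, 0, 0, 0, 0], [255, 0, 0, 0, 0, 0, 0]]], force=60)

```text
clock: 14.85
eef_pos: [0.4908, -0.2209, 0.031]
orientation: [-3.141, -0.004, 1.597]
wrist_force: [5.3, 1.0, 4.2]
width: 0.0151
```

Call:
step_arm(targets=[[[255, 0.001, -0.002, 0.01, 0, 0, 0], [255, 0.003, -0.004, 0.03, 0, 0, 0], [255, 0.005, -0.004, 0.048, 0, 0, 0], [255, 0.008, 0.02, 0.05, 0, 0, 0], [255, 0.012, 0.06, 0.05, 0, 0, 0], [255, 0.018, 0.1, 0.05, 0, 0, 0], [255, 0.02, 0.14, 0.05, 0, 0, 0], [255, 0.02, 0.18, 0.05, 0, 0, 0], [255, 0.02, 0.22, 0.05, 0, 0, 0], [255, 0.02, 0.26, 0.05, 0, 0, 0], [255, 0.02, 0.3, 0.05, 0, 0, 0], [255, 0.02, 0.328, 0.05, 0, 0, 0]]])

```text
clock: 16.05
eef_pos: [0.5095, 0.1089, 0.0805]
orientation: [-3.138, -0.003, 1.599]
wrist_force: [-0.1, -0.0, -6.6]
width: 0.0146
```

Call:
step_arm(targets=[[[255, 0, 0, 0, 0, 0, 0], [255, 0, 0, -0.02, 0, 0, 0], [255, 0, 0, -0.035, 0, 0, 0], [255, 0, 0, -0.043, 0, 0, 0], [255, 0, 0, -0.045, 0, 0, 0], [255, 0, 0, -0.045, 0, 0, 0]]])

```text
clock: 16.65
eef_pos: [0.5093, 0.1084, 0.0355]
orientation: [-3.138, -0.003, 1.598]
wrist_force: [-0.0, 0.4, -5.7]
width: 0.0148
```

Run:
```python
from m import *
o=get_obs(); print(o['eef_pos'],o['orientation'],o['wrist_force'],o['ft_torque'],o['width'])
t=grab('top');s=grab('side')
a=cv2.resize(t['color'][155:230,165:275],None,fx=4,fy=4,interpolation=cv2.INTER_CUBIC)
b=cv2.resize(s['color'][140:215,195:285],None,fx=4,fy=4,interpolation=cv2.INTER_CUBIC)
cv2.imwrite('pics/c7.png',np.hstack([a,b]))
```

```text
[0.50934498 0.10843559 0.03548593] [-3.13770750e+00 -2.82183732e-03  1.59798696e+00] [-0.04360021  0.37494609 -5.71399415] [-0.17832234  0.0456363   0.0164606 ] 0.014839176707807197
```

View pics/c7.png

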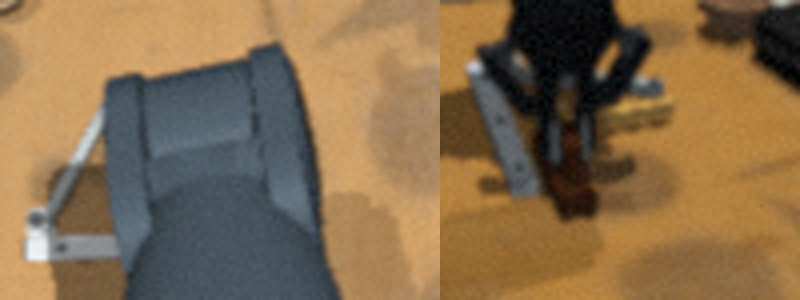

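The bevel hangs just above the table beside the fence. The rule has not been touched, and in the side view the blade is clear of it. I'll lower it and then approach the fence.

Call:
step_arm(targets=[[[255, -0.002, 0, -0.002, -0.003, -0.003, 0], [255, -0.004, 0, -0.004, -0.003, -0.003, 0], [255, -0.005, 0, -0.0045, -0.003, -0.003, 0], [255, -0.005, 0, -0.0045, -0.003, -0.003, 0]]])

```text
clock: 17.15
eef_pos: [0.5046, 0.1087, 0.0316]
orientation: [3.141, 0.0, 1.598]
wrist_force: [-1.0, -0.5, -6.2]
width: 0.0147
```

Call:
step_arm(targets=[[[255, -0.001, 0, 0, 0, 0, 0], [255, -0.0017, 0, 0, 0, 0, 0], [255, -0.002, 0, 0, 0, 0, 0]]])

```text
clock: 17.45
eef_pos: [0.5026, 0.1087, 0.0317]
orientation: [3.141, -0.0, 1.598]
wrist_force: [-0.3, 0.2, -6.4]
width: 0.0149
```

Call:
step_arm(targets=[[[255, 0, 0, -0.0007, 0, 0, 0], [255, -0.0007, 0, -0.0012, 0, 0, 0], [255, -0.0014, 0, -0.0012, 0, 0, 0], [255, -0.0014, 0, -0.0012, 0, 0, 0]]])

```text
clock: 17.85
eef_pos: [0.5023, 0.1086, 0.0311]
orientation: [3.139, 0.0, 1.598]
wrist_force: [3.4, -4.4, 2.2]
width: 0.0147
```

Call:
step_arm(targets=[[[255, -0.0007, 0, 0, 0, 0, 0], [255, -0.001, 0, 0, 0, 0, 0], [255, -0.001, 0, 0, 0, 0, 0]]])

```text
clock: 18.15
eef_pos: [0.5023, 0.1087, 0.0313]
orientation: [3.137, 0.0, 1.598]
wrist_force: [4.7, -2.5, -2.6]
width: 0.015
```

Call:
step_arm(targets=[[[255, -0.0006, 0.003, -0.0005, 0, 0.002, 0], [255, -0.0008, 0.007, -0.0006, 0, 0.004, 0], [255, -0.0009, 0.011, -0.0006, 0, 0.004, 0], [255, -0.001, 0.015, -0.0006, 0, 0.004, 0], [255, -0.0011, 0.019, -0.0006, 0, 0.004, 0], [255, -0.0012, 0.023, -0.0006, 0, 0.004, 0], [255, -0.0013, 0.027, -0.0006, 0, 0.004, 0], [255, -0.0014, 0.031, -0.0006, 0, 0.004, 0], [255, -0.0015, 0.035, -0.0006, 0, 0.004, 0], [255, -0.0016, 0.039, -0.0006, 0, 0.004, 0]]])

```text
clock: 19.15
eef_pos: [0.5014, 0.1471, 0.0311]
orientation: [3.139, 0.002, 1.597]
wrist_force: [5.0, -6.9, 2.4]
width: 0.0149
```

Call:
step_arm(targets=[[[255, -0.0006, 0.003, -0.0003, 0, 0.002, 0], [255, -0.0008, 0.007, -0.0004, 0, 0.002, 0], [255, -0.0009, 0.011, -0.0004, 0, 0.002, 0], [255, -0.001, 0.015, -0.0004, 0, 0.002, 0], [255, -0.0011, 0.019, -0.0004, 0, 0.002, 0], [255, -0.0012, 0.023, -0.0004, 0, 0.002, 0], [255, -0.0013, 0.027, -0.0004, 0, 0.002, 0], [255, -0.0014, 0.03, -0.0004, 0, 0.002, 0]]])

```text
clock: 19.95
eef_pos: [0.5007, 0.1763, 0.0312]
orientation: [3.14, 0.003, 1.597]
wrist_force: [4.3, -8.7, 4.0]
width: 0.0149
```

Call:
step_arm(targets=[[[255, -0.0005, 0.003, 0.0002, 0.002, 0.001, 0], [255, -0.0007, 0.007, 0.0002, 0.003, 0.001, 0], [255, -0.0008, 0.011, 0.0002, 0.003, 0.001, 0], [255, -0.0009, 0.015, 0.0002, 0.003, 0.001, 0], [255, -0.001, 0.019, 0.0002, 0.003, 0.001, 0], [255, -0.0011, 0.023, 0.0002, 0.003, 0.001, 0], [255, -0.0012, 0.027, 0.0002, 0.003, 0.001, 0], [255, -0.0012, 0.028, 0.0002, 0.003, 0.001, 0]]])

```text
clock: 20.75
eef_pos: [0.5001, 0.2039, 0.0314]
orientation: [3.14, 0.002, 1.596]
wrist_force: [5.3, -7.0, -1.0]
width: 0.0147
```

Call:
step_arm(targets=[[[255, -0.0005, 0.002, -0.0002, 0, 0.001, 0], [255, -0.0006, 0.004, -0.0002, 0, 0.001, 0], [255, -0.0007, 0.006, -0.0002, 0, 0.001, 0], [255, -0.0007, 0.006, -0.0002, 0, 0.001, 0]]])

```text
clock: 21.15
eef_pos: [0.4999, 0.2094, 0.0314]
orientation: [3.14, 0.003, 1.596]
wrist_force: [4.3, -5.6, 0.8]
width: 0.0147
```

Call:
step_arm(targets=[[[255, -0.0005, 0.001, -0.0002, 0, 0.001, 0], [255, -0.0006, 0.002, -0.0002, 0, 0.001, 0], [255, -0.0006, 0.003, -0.0002, 0, 0.001, 0], [255, -0.0006, 0.003, -0.0002, 0, 0.001, 0]]])

```text
clock: 21.55
eef_pos: [0.4999, 0.2116, 0.0314]
orientation: [3.14, 0.005, 1.595]
wrist_force: [4.8, -6.6, 2.3]
width: 0.0149
```

Call:
step_arm(targets=[[[255, -0.0005, 0.001, 0, 0.002, 0.001, 0], [255, -0.0006, 0.002, 0, 0.004, 0.001, 0.001], [255, -0.0006, 0.003, 0, 0.004, 0.001, 0.001], [255, -0.0006, 0.003, 0, 0.004, 0.001, 0.001]]])

```text
clock: 21.95
eef_pos: [0.4998, 0.2139, 0.0315]
orientation: [3.139, 0.002, 1.596]
wrist_force: [4.2, -4.6, -0.5]
width: 0.0151
```

Call:
step_arm(targets=[[[255, -0.0005, 0.001, 0, 0.0, 0.001, 0], [255, -0.0006, 0.002, 0, 0.001, 0.001, 0.001], [255, -0.0006, 0.0025, 0, 0.001, 0.001, 0.001], [255, -0.0006, 0.0025, 0, 0.001, 0.001, 0.001]]])

```text
clock: 22.35
eef_pos: [0.4998, 0.2157, 0.0315]
orientation: [3.139, 0.003, 1.596]
wrist_force: [5.5, -4.9, -0.7]
width: 0.0148
```

Call:
step_arm(targets=[[[255, -0.0005, 0.001, 0, 0.001, 0.001, 0], [255, -0.0006, 0.002, 0, 0.002, 0.001, 0.001], [255, -0.0006, 0.0025, 0, 0.002, 0.001, 0.001], [255, -0.0006, 0.0025, 0, 0.002, 0.001, 0.001]]])

```text
clock: 22.75
eef_pos: [0.4997, 0.2174, 0.0315]
orientation: [3.139, 0.003, 1.597]
wrist_force: [4.9, -5.6, -1.3]
width: 0.0145
```

Call:
step_arm(targets=[[[255, -0.0005, 0.001, 0, 0.0, 0.001, 0], [255, -0.0006, 0.002, 0, 0.001, 0.001, 0.001], [255, -0.0006, 0.0025, 0, 0.001, 0.001, 0.001], [255, -0.0006, 0.0025, 0, 0.001, 0.001, 0.001]]])

```text
clock: 23.15
eef_pos: [0.4997, 0.2181, 0.0316]
orientation: [3.139, 0.005, 1.596]
wrist_force: [6.3, -11.8, 1.2]
width: 0.0147
```

Call:
step_arm(targets=[[[255, -0.0004, 0.0015, 0, 0.002, 0.001, 0], [255, -0.0005, 0.0025, 0, 0.004, 0.001, 0.001], [255, -0.0005, 0.003, 0, 0.004, 0.001, 0.001], [255, -0.0005, 0.003, 0, 0.004, 0.001, 0.001]]])

```text
clock: 23.55
eef_pos: [0.4996, 0.2182, 0.0316]
orientation: [3.139, 0.007, 1.596]
wrist_force: [6.2, -18.2, 3.3]
width: 0.0149
```

Run:
```python
from m import *
o=get_obs(); print(o['eef_pos'],o['orientation'],o['wrist_force'],o['width'])
t=grab('top')
a=cv2.resize(t['color'][155:230,165:265],None,fx=7,fy=7,interpolation=cv2.INTER_CUBIC)
cv2.imwrite('pics/c8.png',a)
```

```text
[0.49964964 0.21820737 0.0316063 ] [3.13883458 0.0071731  1.59556071] [  6.18808975 -18.15789679   3.26477044] 0.01488501552757284
```

View pics/c8.png

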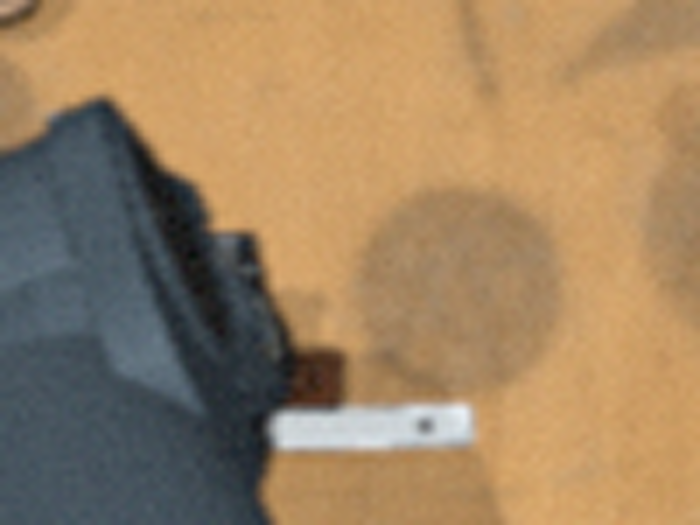

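The arm hides the blade in this view, and the stock tail at (320,378) lies against the fence. The stop is stiff (0.1 mm of travel for 6 N more), so it is home. Releasing and backing off.

Call:
step_arm(targets=[[[255, -0.0002, 0.002, 0, 0, 0, 0], [255, -0.0002, 0.0005, 0, 0, 0, 0], [255, 0, 0.0, 0, 0, 0, 0], [200, 0, 0.0, 0, 0, 0, 0], [100, 0, 0.0, 0, 0, 0, 0], [0, 0, 0, 0.0, 0, 0, 0], [0, 0, 0, 0.02, 0, 0, 0], [0, 0, 0, 0.06, 0, 0, 0], [0, 0, 0, 0.1, 0, 0, 0], [0, -0.03, -0.05, 0.12, 0, 0, 0], [0, -0.06, -0.1, 0.12, 0, 0, 0], [0, -0.08, -0.15, 0.12, 0, 0, 0]]])

```text
clock: 24.8
eef_pos: [0.428, 0.0887, 0.1519]
orientation: [3.138, 0.007, 1.597]
wrist_force: [0.8, -1.5, -0.1]
width: 0.0859
```

Call:
step_arm(targets=[[[0, 0, -0.05, 0, 0, 0, 0], [0, 0, -0.1, 0, 0, 0, 0], [0, 0, -0.15, 0, 0, 0, 0], [0, 0, -0.15, 0, 0, 0, 0]]])

```text
clock: 25.2
eef_pos: [0.4276, -0.0661, 0.1522]
orientation: [3.137, 0.008, 1.591]
wrist_force: [-0.5, -0.1, -0.0]
width: 0.0854
```

Run:
```python
from m import *
o=get_obs(); print(o['eef_pos'],o['wrist_force'],o['width'])
t=grab('top');s=grab('side')
a=cv2.resize(t['color'][155:230,165:265],None,fx=4.5,fy=4.5,interpolation=cv2.INTER_CUBIC)
b=cv2.resize(s['color'][140:215,195:270],None,fx=4.5,fy=4.5,interpolation=cv2.INTER_CUBIC)
cv2.imwrite('pics/c9.png',np.hstack([a,b]))
for n,f in(('top',t),('side',s)):
    H,S,V,X,Y,Z=masks(f); P=np.stack([X,Y,Z],-1)*1000
    for k,m in(('grip',(X>.47)&(X<.53)&(Y>.16)&(Y<.26)&(Z>.044)&(Z<.062)),('lever',(X>.48)&(X<.52)&(Y>.235)&(Y<.28)&(S<90)&(Z>.024)&(Z<.058)),('rule',(X>.53)&(X<.63)&(Y>.27)&(Y<.37)&(S<70)&(Z>.006)&(Z<.03)),('blade',(X>.53)&(X<.6)&(Y>.27)&(Y<.37)&(S>85)&(Z>.009)&(Z<.03))):
        if m.sum()<5: print(n,k,m.sum());continue
        q=P[m]; c=np.polyfit(q[:,0],q[:,1],1); print(n,k,m.sum(),q.mean(0).round(1),'dy/dx',c[0].round(3))
```

```text
[ 0.42758218 -0.06610554  0.15217059] [-0.5264108  -0.11377537 -0.03933798] 0.08536544290423735
top grip 61 [500.9 211.7  55.5] dy/dx 0.076
top lever 38 [500.1 266.1  30.7] dy/dx -0.252
top rule 79 [581.2 322.9  17. ] dy/dx 0.099
top blade 55 [565.  310.6  17.7] dy/dx 0.079
side grip 47 [499.1 205.5  52.4] dy/dx -0.767
side lever 6 [494.2 265.6  29.5] dy/dx 3.063
side rule 22 [617.3 323.6  13.9] dy/dx 0.195
side blade 41 [576.9 310.4  14.8] dy/dx 0.09
```

View pics/c9.png

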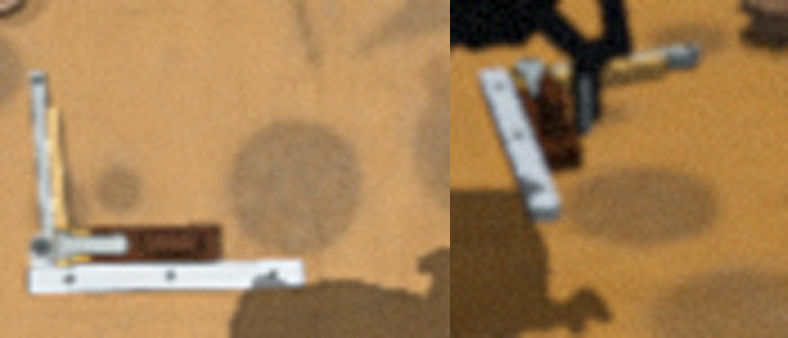

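The bevel lies in the guide. In the top crop the blade runs along the rule from (62,220) to (52,110), the stock is against the fence, and the lever is flat. The rule's slope is 0.099 against the pattern arm's 0.104, and the gripper is clear, so I'm handing in.

```bash
python3 -c "
from h import *
print(ctrl.finish_job())"
```

```text
the job is handed in; nothing more can be done
None
```

The bevel took the pattern's angle, was locked there, and now lies in the cutting guide with the steel rule swung to that angle. I handed the job in at about 25 s; no verdict is reported.

**Pattern:** I slid the stock along the fixed arm and pressed until the wrist read about 19 N, friction included. The blade was then flush on the clamped arm. I pressed the lever down to its stop at 19 N; its pad measured about 30 mm high, which is fully down.

**Guide:** I pushed the bevel along the fence until the stop was stiff, at about 18 N of wrist force. Then I released it and moved the gripper well away.

**Last checks:**
- **Angle:** the rule's slope is 0.099 against 0.104 to 0.110 for the pattern arm, so they agree within about 0.01 rad.
- **Blade on rule:** the blade's slope read 0.08 to 0.09. Its centre is 10.7 mm from the rule's, where flush would be 9.5 mm. Both differences are within what the coarse pictures can show.
- **Lever and stock:** the lever is still down at about 30 mm, and the stock lies against the fence.
- **Bystanders:** the arm stayed well away from the cup, ring cutter and small bowl, but I did not re-measure them at the end.

No checks failed.

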